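# Pulley onto the shaft flat, held for the set-screw

### The arm

A 7-joint arm with a two-finger parallel gripper is mounted at the origin on the work surface. World frame = base frame: x ahead of the robot, y to its left, z up, the work surface at z = 0. Lengths are in m, angles in rad, forces in N, time in s.
With the tool pointing down it reaches from about 0.425 to 0.925 m from the base axis. Payload 6.8 kg.
Tool frame: the origin (TCP) lies midway between the tips of the shut fingers; the grasp point (between the pads) lies 19 mm behind it; z points along the fingers, y is the direction in which the jaws open and shut (so a half turn about z gives the same grasp; the last joint's range is limited). The gripper opens to 85 mm and grips with 20 to 120 N. Pads are 22 mm wide; open, the fingers measure 114 mm over their backs; the gripper's body (76 mm by 85 mm) begins 54 mm behind the grasp point. The pads swing forward as they close: fully open they stand 13 mm farther back than shut.
Start: joints at [1.204, 0.477, 0.022, 1.555, -0.011, 1.109, -0.083], TCP at [0.173, -0.653, 0.231] pointing down, gripper open.
Joint ranges: [-2.96, 2.96], [-0.34, 2.1], [-1.41, 1.46], [0.24, 2.44], [-1.37, 4.51], [0.17, 1.92], [-2.96, 2.96]. Speed limits (rad/s): [2.39, 2.39, 3.14, 3.14, 3.14, 3.14, 3.14].

### API

Orientations are given as a unit quaternion [w, x, y, z].
In Python, from station import bot gives the robot as it stands.
- The arm moves only by the shell command python3 -m jog 'ROWS' [FORCE]. ROWS is JSON, a list of rows, each a list of 3 entries, a list of its own where there are three numbers: the shift along the tool's x, y, z in mm, then the turn, a rotation vector about the tool's x, y, z in degrees, then the closure, from -1 (fully open) to 1 (shut). A call has 1 to 12 rows; each row shifts and turns the commanded pose from where the row before left it, along the tool's axes as they then stand; what a row does not reach is not made up. A row lasts 1/8 s, in which the tool goes at most 62.5 mm and 10.7 degrees, less where a joint would pass 70% of its speed; a pose out of reach is approached as far as the arm can. A call is refused whole if a number of a shift passes 62.5 or a number of a turn 10.7, either way. A call with a gripper value outside its range is refused whole. The fingers move at their own pace and stop on an object; FORCE is the grip in N (left out, the last holds). Time passes only in rows, so rows that do not move let the fingers close. It gives the time, the measured TCP pose, the force and the opening at its end, in the units of the state.
- bot.get_obs(): the state, without advancing time (a new reading comes with each control period).
- bot.read_camera(name): name is "scene" or "top"; returns (picture, depth): 420x560x3 uint8, red, green, blue; 420x560 float32, m along the optical axis (not along the pixel's ray), 0 where there is no reading.
- bot.camera_info(name): a dict with "fx", "fy", "cx", "cy" (pixels), "world_from_camera" (4x4, takes a point from camera to world coordinates). Camera axes: x right, y up, looking along -z (the intrinsics and any distortion apply to the point x, -y, -z); pixel columns grow to the right and rows downward; lengths in m; the calibration is good to about 2 mm. A picture is of the moment at which its call begins. camera_info takes no time and is no camera call.
- bot.hand_in(): hands the job in, once; it reports no verdict.
Trained networks look in the newest picture that a camera, given by its name, has taken for a name from the list of things; names that differ only in an ending like _2 or _b are one class to them, and where a whole thing is asked for, a point or a joint stands for the part that bears it (a point fixed in the world has none). Each returns a list of dicts, best first, with "score" (0 to 1); they miss things now and then, are a little off and sometimes report something else, mostly with a low value. They report only what shows in the picture. A call takes as long as a camera call. They do not tell look-alikes from the thing itself.
- bot.find_in(camera, thing): "xy" ([column, row] as shares, 0 to 1, of the picture: columns of its width, rows of its height, amid what is visible of it).
- bot.cut_out(camera, thing): "pixels" (420x560 bool, what is visible of it) and "xy" ([column, row] as shares, 0 to 1, of the picture: columns of its width, rows of its height, amid what is visible of it).
- bot.landmark_of(camera, thing): "xy" ([column, row] as shares, 0 to 1, of the picture: columns of its width, rows of its height: a listed point, or the origin of a listed thing).
The state is a dict: "t": time; "q": joint angles; "joint_vel": joint speeds; "joint_torque": joint torques, N m; "eef_pos": TCP position; "tool_rot": TCP orientation; "contact_force": force on the tool from outside, world axes, zero at the start; "torque": the same for the moment, N m; "gripper_width": opening from 0.0 (shut) to 1.0 (fully open).
Only numpy, scipy, OpenCV 4.12 (cv2) and the standard library are available. Lean on these libraries where they do the work, as an engineer would, in place of code of your own. Each camera call takes 0.05 s, during which the arm holds its last target.

### The job

Pinch the upright shaft with one finger flat on its set-screw flat and turn it until the flat squarely faces the slotted key guide, then let go of it and fetch the hubbed pulley. Slide the pulley down the shaft, fully home on the shoulder, with its set-screw towards the key guide, and pull it gently away from the guide so that the screw's tip bears on the flat. Finish while still gripping and pulling the pulley like that, ready for someone to tighten the screw; leave the idler ring, the hex key and the gearmotor alone.

Things in the scene. Friction and masses are not known exactly. Their poses are not given: they have to be found in the camera images.
- stand: Fixed bearing stand: aluminium base plate 160 x 100 x 12 mm, round black bearing housing 64 mm in diameter up to 47 mm height, upright steel shaft in its middle. Origin on the shaft's axis at table height; its +x axis points from the shaft to the key guide, z up. The base plate reaches from 58 mm behind the axis to 102 mm in front (x), 50 mm to each side (y).
- guide_slot (a point): Slot of the key guide, a small steel fork 12 mm thick and 28 mm wide, with its top at 90 mm height, 85 mm from the shaft's axis on the stand's +x side; this point lies 79 mm above the table in the slot.
- shaft (a joint): Angle of the shaft (rad) about the upright axis, anticlockwise seen from above: 0 when the flat faces the key guide exactly, 1.57 when it faces the stand's +y. It turns stiffly (0.06 N m) and stays where left; a grip that is not quite square to the flat pulls the shaft square. Starts between 0.6 and 1.5.
- shaft_top (a point): Centre of the shaft's top end, on the axis, 110 mm above the table. The shaft is 24 mm in diameter with one flat 8 mm from the axis (so it measures 20 mm across flat and back), D-shaped seen from above. It stands 60 mm above a shoulder (34 mm in diameter, top at 50 mm height) that turns with it and that the pulley must rest on. Its top 3 mm are stepped in by 1.5 mm.
- flat: The set-screw flat on the shaft. Origin in the middle of the flat's face, 8 mm from the axis, 79.5 mm above the table; +x points out of the face, z up. It runs along nearly the whole shaft, from 52 to 107 mm height. A pulley pushed down drags on the shoulder: ease the push (a millimetre of hover is fine) before pulling the screw onto the flat; a few newtons at the tip are enough.
- pulley: Loose aluminium toothed pulley, 0.13 kg, standing hub up: toothed rim 48 mm in diameter and 16 mm high, above it a smooth hub 38 mm in diameter from 16 to 42 mm height, to be gripped. Bore 29 mm in diameter right through (33 mm in the lowest 4 mm). Origin at the centre of its underside, z up; its +x axis points to the side of the set-screw.
- setscrew: Dark set-screw 6 mm thick, level through the hub on the pulley's +x side, fixed in the pulley, 29 mm above its underside. Origin on the bore's axis; the screw reaches from its tip 9.5 mm from the axis (5 mm into the bore) to its outer end 26 mm from the axis (7 mm out of the hub). The pulley only goes down past the shaft's end with the tip over the flat (about 15 degrees either way); fully home and centred the tip stands 1.5 mm off the flat.
- idler: Bystander: flanged aluminium idler ring, 54 mm in diameter, 22 mm high, no hub and no screw. Origin at the centre of its underside.
- hexkey: Bystander: dark L-shaped hex key lying on the table, legs 100 and 30 mm, 6 mm thick. Origin under the middle of the long leg, which lies along its x.
- gearmotor: Bystander: small gearmotor lying down, 122 mm long with its shaft, 45 mm wide and high. Origin under the joint of gearbox and motor; +x towards the motor.
Not all that is in view belongs to the job. What is shaped like the pulley but pink is not meant. There is more than one size of the stand; the one meant has the size given above.

How it is judged:
By the outcome, as a careful person would: the job done as asked, in the order asked, and still so for the second after the job is handed in, while the arm keeps its last pose, push and grip.
It also fails if it takes over 64 s, if anything falls off the work surface, if the arm or the gripper's body presses on something with over 40 N, if the wrist force passes 120 N, or if a joint passes its speed limit or range.

## Working session

There is one attempt and no reset: what is moved stays moved. The work goes in short steps, Python scripts to look and compute and a shell command to move; the robot and the scene stay as the last step left them, time stands still between calls to the robot, and variables do not carry over. Pictures are saved under pics/ and viewed, and the job is handed in when it is done.

```bash
ls; mkdir -p pics; cat > h.py <<'E'
import numpy as np, cv2
from station import bot
def save(n,im): cv2.imwrite('pics/'+n,cv2.cvtColor(im,cv2.COLOR_RGB2BGR))
def world(cam,u,v,d):
    i=bot.camera_info(cam);p=np.array([(u-i['cx'])/i['fx']*d,-(v-i['cy'])/i['fy']*d,-d,1])
    return (np.array(i['world_from_camera'])@p)[:3]
def ray_z(cam,u,v,z):
    a=world(cam,u,v,0.0);b=world(cam,u,v,1.0);return a+(b-a)*(z-a[2])/(b[2]-a[2])
def pix(cam,P):
    i=bot.camera_info(cam);c=np.linalg.inv(np.array(i['world_from_camera']))@np.append(P,1)
    return i['cx']+i['fx']*c[0]/-c[2], i['cy']-i['fy']*c[1]/-c[2]
E
python3 - <<'E'
from h import *
for c in('top','scene'):
    im,d=bot.read_camera(c);save(c+'0.png',im);np.save(c+'0.npy',d)
    i=bot.camera_info(c);print({k:(np.round(v,4).tolist() if k=='world_from_camera' else v) for k,v in i.items()})
    for t in('stand','guide_slot','shaft_top','flat','pulley','setscrew','idler'):
        for k in bot.landmark_of(c,t)[:4]: print(c,t,round(k['score'],2),np.round(np.array(k['xy'])*[560,420],1))
print(bot.get_obs())
E
```

```text
pics
{'fx': 539.8533844869371, 'fy': 539.8533844869371, 'cx': 283.03264124474595, 'cy': 201.26845530336988, 'world_from_camera': [[0.0217, 0.9986, -0.0484, 0.4966], [-0.9997, 0.0214, -0.0064, 0.0004], [-0.0054, 0.0485, 0.9988, 1.1799], [0.0, 0.0, 0.0, 1.0]]}
top stand 0.67 [291.4 186.4]
top stand 0.62 [381.5 308.6]
top guide_slot 0.87 [307.2 145. ]
top guide_slot 0.81 [427.7 268.2]
top shaft_top 0.95 [393.8 317.9]
top shaft_top 0.5 [288.9 183.5]
top pulley 0.73 [177.  219.9]
top pulley 0.72 [139.6 204.7]
top setscrew 0.56 [307.2 143.6]
top idler 0.91 [392.5 201.7]
{'fx': 391.62144502427174, 'fy': 391.62144502427174, 'cx': 282.05893559384504, 'cy': 204.97447878821276, 'world_from_camera': [[-0.8119, -0.4992, 0.3028, 0.824], [0.5836, -0.6812, 0.442, 0.4522], [-0.0144, 0.5356, 0.8443, 0.9034], [0.0, 0.0, 0.0, 1.0]]}
scene stand 0.84 [291.3 134.8]
scene stand 0.77 [260.  223.3]
scene guide_slot 0.7 [226.2 214.4]
scene guide_slot 0.56 [245.7 107.9]
scene shaft_top 0.47 [258.9 203.3]
scene flat 0.38 [258.4 210.1]
scene pulley 0.68 [344.7 281.3]
scene pulley 0.55 [355.3 317.2]
scene idler 0.62 [226.4 164.5]
scene idler 0.57 [258.8 211.2]
{'t': 0.8, 'q': array([ 1.20386098,  0.47697714,  0.02241469,  1.55539541, -0.01149401,
        1.10932896, -0.08310303]), 'joint_vel': array([ 1.49135802e-03, -6.87387505e-04, -8.94768541e-04,  1.34359141e-03,
        2.21122090e-05,  1.21975918e-03,  7.09038931e-04]), 'joint_torque': array([-4.04099192e-04, -5.96252131e+01,  1.60550181e+00, -2.81529146e+01,
        1.23495251e-02,  1.49039144e-03,  2.66911161e-05]), 'eef_pos': array([ 0.17276802, -0.65252703,  0.23132548]), 'tool_rot': array([9.53173932e-06, 9.91639439e-01, 1.29039614e-01, 3.07398261e-06]), 'contact_force': array([ 0.94878243,  0.53802038, -1.01164055]), 'torque': array([ 0.04245697, -0.02205743, -0.00228168]), 'gripper_width': 1.0047228189244497}
```

View pics/top0.png

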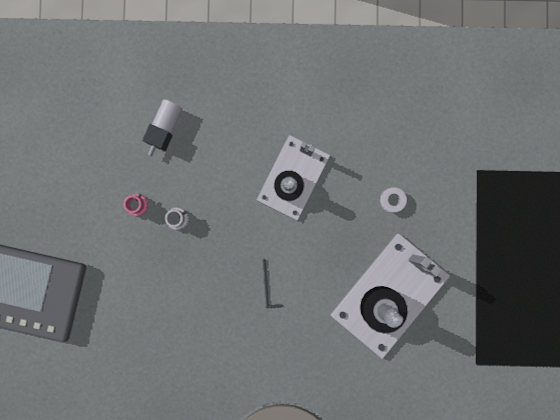

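View pics/scene0.png

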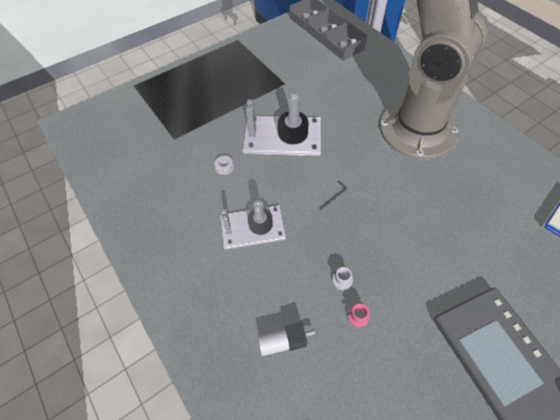

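Stand candidates in the top view are (290,184), with a plate about 70 px ≈ 160 mm long, and (384,308), about 115 px and too large. The first one fits. Pulley candidates are grey (177,219) and pink (135,205), and the grey one is meant. I'll confirm both in enlarged crops.

```bash
python3 - <<'E'
from h import *
a=cv2.imread('pics/top0.png');d=np.load('top0.npy')
c1=cv2.resize(a[130:225,250:370],None,fx=5,fy=5,interpolation=cv2.INTER_CUBIC)
c2=cv2.resize(a[190:240,115:215],None,fx=6,fy=6,interpolation=cv2.INTER_CUBIC)
cv2.imwrite('pics/c1.png',c1);cv2.imwrite('pics/c2.png',c2)
b=cv2.imread('pics/scene0.png')
c3=cv2.resize(b[190:300,210:370],None,fx=5,fy=5,interpolation=cv2.INTER_CUBIC)
cv2.imwrite('pics/c3.png',c3)
# points by depth
def cloud(cam,d,u0,u1,v0,v1):
    out=[]
    for v in range(v0,v1):
        for u in range(u0,u1):
            if d[v,u]>0: out.append(world(cam,u,v,d[v,u]))
    return np.array(out)
P=cloud('top',d,250,340,128,225)
def st(n,Q): print(n,len(Q),Q.mean(0).round(4),Q.min(0).round(4),Q.max(0).round(4))
pl=P[(P[:,2]>.006)&(P[:,2]<.018)]
st('plate',pl); print(cv2.minAreaRect((pl[:,:2]*1000).astype(np.float32)))
st('shafttop',P[(P[:,2]>.102)&(P[:,2]<.118)])
g=P[(P[:,2]>.082)&(P[:,2]<.098)];st('guide',g)
print(g.round(3)[:30])
P=cloud('top',d,160,200,200,240)
for lo,hi in((.010,.022),(.034,.050)):
    q=P[(P[:,2]>lo)&(P[:,2]<hi)];st('pul',q);print(cv2.minEnclosingCircle((q[:,:2]*1000).astype(np.float32)))
E
```

```text
Traceback (most recent call last):
  File "h.py", line 5, in world
    i=bot.camera_info(cam);p=np.array([(u-i['cx'])/i['fx']*d,-(v-i['cy'])/i['fy']*d,-d,1])
ValueError: time passes only in moves, steps and waits
```

```bash
sed -i 's/^def save/import functools\n@functools.lru_cache\ndef info(c): return bot.camera_info(c)\ndef save/; s/i=bot.camera_info(cam)/i=info(cam)/' h.py
cat >> h.py <<'E'
def cloud(cam,d,u0,u1,v0,v1):
    return np.array([world(cam,u,v,d[v,u]) for v in range(v0,v1) for u in range(u0,u1) if d[v,u]>0])
def st(n,Q): print(n,len(Q),Q.mean(0).round(4),Q.min(0).round(4),Q.max(0).round(4)) if len(Q) else print(n,'none')
E
python3 - <<'E'
from h import *
d=np.load('top0.npy')
P=cloud('top',d,250,340,128,225)
pl=P[(P[:,2]>.006)&(P[:,2]<.018)]
st('plate',pl); print(cv2.minAreaRect((pl[:,:2]*1000).astype(np.float32)))
st('shafttop',P[(P[:,2]>.102)&(P[:,2]<.118)])
g=P[(P[:,2]>.082)&(P[:,2]<.098)];st('guide',g)
st('hous',P[(P[:,2]>.042)&(P[:,2]<.054)])
P=cloud('top',d,160,200,200,240)
for lo,hi in((.010,.022),(.034,.050)):
    q=P[(P[:,2]>lo)&(P[:,2]<hi)];st('pul',q);print(cv2.minEnclosingCircle((q[:,:2]*1000).astype(np.float32)))
P=cloud('top',d,270,280,240,250);st('table',P)
E
```

```text
plate 2508 [ 0.607  -0.0146  0.0124] [ 0.5043 -0.1131  0.006 ] [0.7158 0.082  0.018 ]
((609.508544921875, -15.660575866699219), (210.16390991210938, 193.7749481201172), 1.382291555404663)
shafttop 103 [ 0.5846 -0.0047  0.1097] [ 0.5752 -0.0158  0.1027] [0.5975 0.0062 0.1157]
guide 68 [ 0.6572 -0.0383  0.0901] [ 0.574  -0.055   0.0827] [0.673  0.004  0.0966]
hous 592 [ 0.5866 -0.0046  0.0478] [ 0.5543 -0.0553  0.0422] [0.6623 0.0275 0.0534]
pul 122 [0.5103 0.2309 0.0157] [0.4881 0.2128 0.0104] [0.5337 0.2553 0.0219]
((511.3611755371094, 236.51885986328125), 23.953542709350586)
pul 123 [0.5114 0.236  0.0411] [0.4926 0.2153 0.0341] [0.5288 0.2542 0.0486]
((512.3050537109375, 233.65914916992188), 21.139806747436523)
table 100 [0.4591 0.0245 0.0005] [ 0.4491  0.0145 -0.0042] [0.4691 0.0346 0.0053]
```

View pics/c1.png

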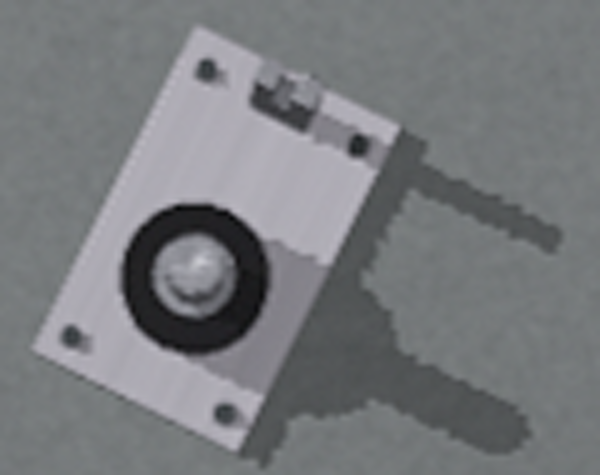

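View pics/c2.png

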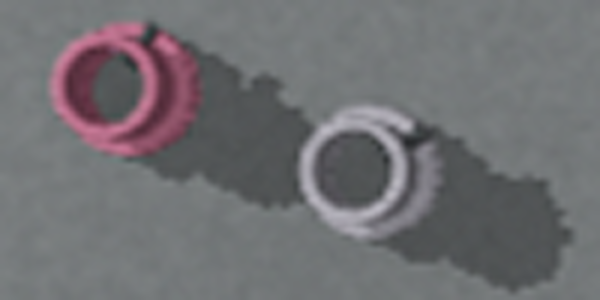

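View pics/c3.png

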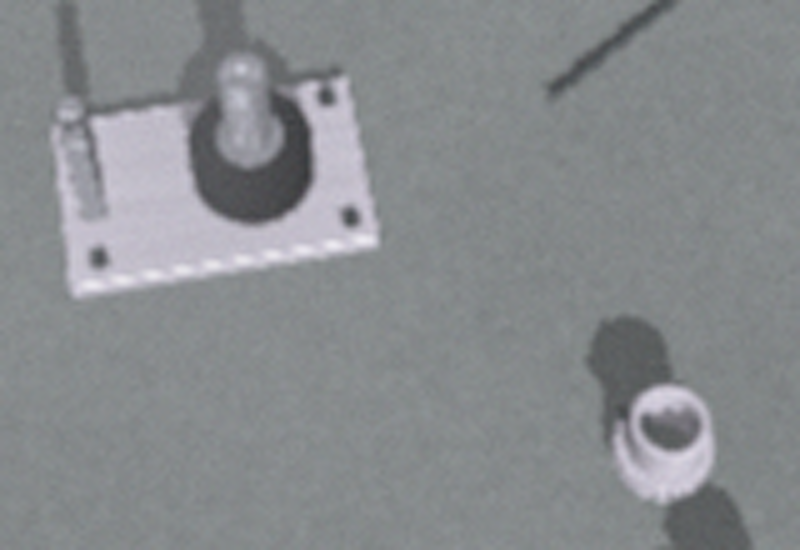

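```bash
python3 - <<'E'
from h import *
C=np.array([(289,135.4),(330,155.6),(298,220.4),(257.4,199.6)])
W=np.array([ray_z('top',u-.0,v-.0,.012) for u,v in C]);print(W.round(4))
for i in range(4): e=W[(i+1)%4]-W[i];print(np.linalg.norm(e)*1e3,np.degrees(np.arctan2(e[1],e[0])))
for c in('top','scene'):
    I=[];D=[]
    for k in range(8):
        im,d=bot.read_camera(c);I.append(im.astype(float));D.append(np.where(d>0,d,np.nan))
    np.savez(c+'avg.npz',im=np.mean(I,0),d=np.nanmean(D,0),sd=np.nanstd(D,0))
    print(c,np.nanmedian(np.nanstd(D,0)),np.std(I,0).mean())
a=np.load('topavg.npz');
def crop(n,im,v0,v1,u0,u1,f):
    c=np.clip((im[v0:v1,u0:u1]-40)*1.2,0,255).astype(np.uint8);save(n,cv2.resize(c,None,fx=f,fy=f,interpolation=cv2.INTER_CUBIC))
crop('t1.png',a['im'],165,205,265,310,13)
b=np.load('sceneavg.npz');crop('s1.png',b['im'],192,240,230,285,12)
E
```

```text
[[ 0.6971 -0.002   0.012 ]
 [ 0.6548 -0.092   0.012 ]
 [ 0.5125 -0.0254  0.012 ]
 [ 0.5557  0.0635  0.012 ]]
99.50736776229901 -115.19577237243446
157.11005841411404 154.8912885855754
98.77112680158024 64.10815583945957
155.9130555345872 -24.834804282533504
top 0.0020506885 0.6089762680738947
scene 0.0019882484 1.70057099453976
```

View pics/t1.png

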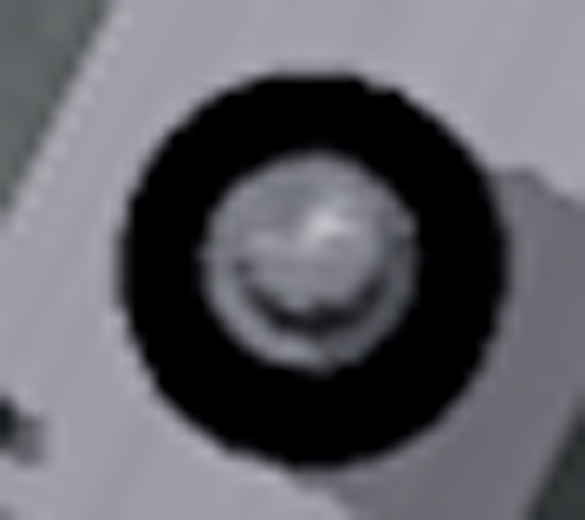

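View pics/s1.png

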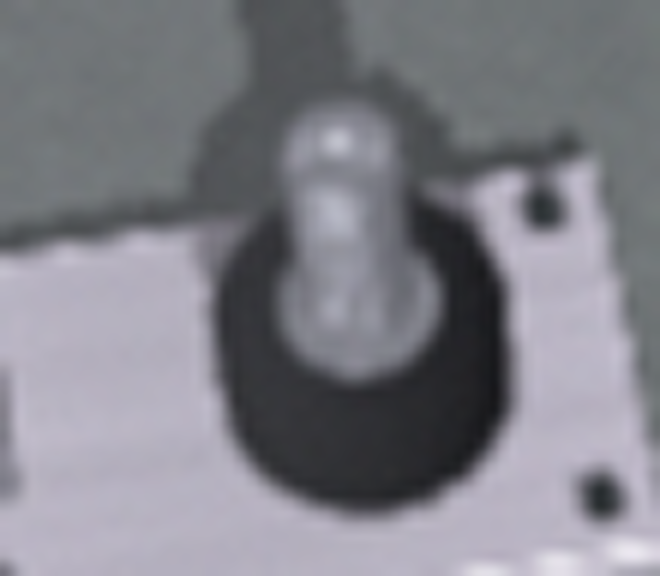

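```bash
python3 - <<'E'
from h import *
D=[];I=[]
for k in range(24):
    im,d=bot.read_camera('scene');D.append(np.where(d>0,d,np.nan));I.append(im.astype(float))
d=np.nanmean(D,0);np.savez('s24.npz',d=d,im=np.mean(I,0))
ax=np.array([.5853,-.0048])
out=[]
for v in range(195,230):
    for u in range(245,275):
        p=world('scene',u,v,d[v,u]);q=p[:2]-ax
        if .056<p[2]<.104 and np.hypot(*q)<.02: out.append((np.degrees(np.arctan2(q[1],q[0])),np.hypot(*q)*1e3,p[2],u,v,*(q*1e3)))
o=np.array(out);print(len(o))
for lo in range(-60,180,10):
    s=o[(o[:,0]>=lo)&(o[:,0]<lo+10)]
    if len(s): print(lo,len(s),s[:,1].mean().round(1),s[:,1].std().round(1))
# per column
for u in range(248,272):
    s=o[o[:,3]==u]
    if len(s): print(u,len(s),s[:,5:7].mean(0).round(1), s[:,5:7].std(0).round(1))
# intensity rows
im=np.load('s24.npz')['im'].mean(2)
print(im[200:226:2,250:270].round(0).astype(int))
# fit D model: center offset along unknown, theta
from scipy.optimize import least_squares
q=o[:,5:7]
best=[]
for th in range(-40,120,3):
    t=np.radians(th);n=np.array([np.cos(t),np.sin(t)])
    def res(c):
        r=q-c; return np.maximum(np.hypot(*r.T)-12, r@n-8)  # signed approx
    f=least_squares(res,[0,0],loss='soft_l1');best.append((round(f.cost,2),th,f.x.round(2)))
for b in sorted(best,key=lambda x:x[0])[:12]:print(b)
E
```

```text
99
-10 1 9.0 0.0
10 5 9.7 0.1
20 8 9.8 0.1
30 4 9.3 0.3
40 8 9.4 0.1
50 7 9.8 0.2
60 6 10.2 0.3
70 9 11.2 0.3
80 14 13.0 0.8
90 12 15.4 0.6
100 11 16.8 0.4
110 8 17.1 0.2
120 4 16.9 0.0
130 1 16.8 0.0
140 1 16.3 0.0
254 3 [9.4 1.3] [0.2 1. ]
255 8 [9.1 3.4] [0.4 1. ]
256 10 [7.8 5.4] [0.7 0.8]
257 10 [6.  7.4] [0.6 0.8]
258 10 [4.3 9.3] [0.6 0.8]
259 10 [ 2.5 11.2] [0.7 0.6]
260 9 [ 0.9 13. ] [0.5 0.7]
261 10 [-0.7 14.9] [0.6 0.6]
262 11 [-2.9 16.2] [0.8 0.4]
263 11 [-6.2 15.8] [1.2 0.5]
264 7 [-10.2  13.2] [1.4 1.5]
[[114 112 111 111 111 116 123 126 129 129 125 115 109 108 110 124 137 137
  136 136]
 [111 112 112 116 135 151 153 164 169 159 155 150 134 115 107 107 108 124
  138 138]
 [113 114 115 131 159 168 167 186 190 173 166 169 148 117 107 107 107 112
  120 123]
 [112 113 114 130 148 151 150 151 152 152 152 149 139 123 109 108 109 108
  107 117]
 [112 112 112 118 141 163 178 187 181 166 153 143 135 112  92 105 125 137
  143 168]
 [123 106  91  97 129 160 177 188 193 180 153 141 136 117  86  75  74  77
   90 122]
 [ 96  86  86  87 117 152 163 165 167 165 158 144 134 123  98  81  
[... 387 characters left out ...]
 133 148 155 149 138 129 114  89  75  74  73
   71  69]
 [ 86  87  87  87  87  85  85  84  85  85  84  81  79  77  76  75  74  73
   72  69]]
(np.float64(2.07), 41, array([-2.21,  4.51]))
(np.float64(2.42), 44, array([-2.24,  4.54]))
(np.float64(5.46), 38, array([-2.2 ,  4.47]))
(np.float64(6.5), 47, array([-2.26,  4.57]))
(np.float64(11.27), 35, array([-2.15,  4.43]))
(np.float64(13.55), 50, array([-2.3 ,  4.64]))
(np.float64(19.09), 32, array([-2.07,  4.38]))
(np.float64(22.07), 53, array([-2.35,  4.73]))
(np.float64(27.92), 29, array([-2.05,  4.35]))
(np.float64(31.66), 56, array([-2.42,  4.86]))
(np.float64(37.09), 26, array([-2.02,  4.3 ]))
(np.float64(41.57), 59, array([-2.49,  4.94]))
```

```bash
python3 - <<'E'
from h import *
ax=[.5853,-.0048]
for z in(.05,.08,.11):print(z,pix('scene',[*ax,z]),pix('top',[*ax,z]))
# plate corners projected into scene; 
W=[[ 0.6971,-0.002,.012],[ 0.6548,-0.092,.012],[ 0.5125,-0.0254,.012],[ 0.5557,0.0635,.012]]
for w in W: print(np.round(pix('scene',w),1))
# pulley from both
for cam,d,b in(('top',np.load('topavg.npz')['d'],(155,205,195,245)),('scene',np.load('s24.npz')['d'],(325,365,258,300))):
    P=cloud(cam,d,*b);st(cam+' table',P[P[:,2]<.006]);
    q=P[P[:,2]>.036];st(cam+' top',q);print(cv2.minEnclosingCircle((q[:,:2]*1000).astype(np.float32)))
for cam,d,b in(('top',np.load('topavg.npz')['d'],(265,315,160,210)),('scene',np.load('s24.npz')['d'],(225,295,190,250))):
    P=cloud(cam,d,*b);q=P[(P[:,2]>.043)&(P[:,2]<.051)];st(cam+' hous',q);print(cv2.minEnclosingCircle((q[:,:2]*1000).astype(np.float32)))
    q=P[(P[:,2]>.106)];st(cam+' shtop',q)
im=np.load('s24.npz')['im']
c=im[195:255,215:295].astype(np.uint8);save('s2.png',cv2.resize(c,None,fx=10,fy=10,interpolation=cv2.INTER_CUBIC))
im=np.load('topavg.npz')['im'];c=im[200:240,155:205].astype(np.uint8);save('t2.png',cv2.resize(c,None,fx=12,fy=12,interpolation=cv2.INTER_CUBIC))
E
```

```text
0.05 (np.float64(258.1651068202332), np.float64(215.46184311018698)) (np.float64(289.30346478994915), np.float64(185.25416682137575))
0.08 (np.float64(257.36642907090504), np.float64(209.2451120410853)) (np.float64(289.39486720041765), np.float64(184.10611195534855))
0.11 (np.float64(256.52489626744676), np.float64(202.69480670288297)) (np.float64(289.4913752408644), np.float64(182.8939281094548))
[223.1 246.3]
[219.3 213.3]
[277.2 203.7]
[283.5 235.6]
top table 2200 [ 5.088e-01  2.327e-01 -1.000e-04] [ 0.4545  0.1784 -0.0029] [0.5639 0.2892 0.0052]
top top 116 [0.5111 0.2363 0.0413] [0.4926 0.2182 0.0361] [0.5285 0.2541 0.0432]
((511.0633544921875, 236.57086181640625), 18.675325393676758)
scene table 1366 [0.5006 0.2422 0.0009] [ 4.266e-01  1.715e-01 -1.000e-04] [0.5721 0.3076 0.0057]
scene top 104 [0.5095 0.2416 0.0416] [0.4905 0.2233 0.0362] [0.5273 0.2598 0.0437]
((508.9161071777344, 241.1150665283203), 18.787410736083984)
top hous 571 [ 0.5852 -0.0038  0.0477] [ 0.5544 -0.0338  0.044 ] [0.6158 0.0275 0.0509]
((585.9014892578125, -3.9425151348114014), 31.679759979248047)
top shtop 101 [ 0.5848 -0.0047  0.1096] [ 0.5752 -0.0158  0.1064] [0.5973 0.0062 0.1119]
scene hous 313 [0.5886 0.0058 0.048 ] [ 0.5524 -0.0333  0.043 ] [0.6707 0.0314 0.051 ]
((611.6535034179688, -10.464781761169434), 61.20555877685547)
scene shtop 64 [0.583  0.0008 0.11  ] [ 0.5724 -0.01    0.1062] [0.5945 0.0113 0.1114]
```

View pics/s2.png

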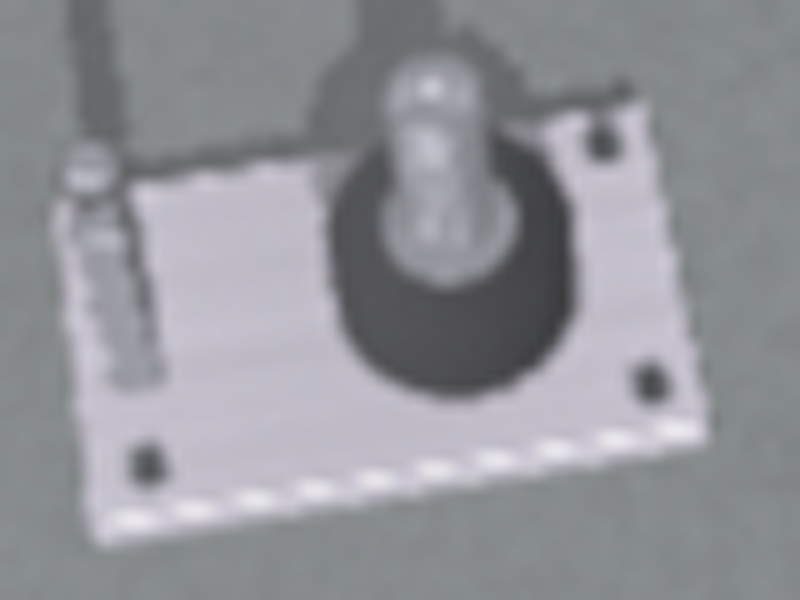

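View pics/t2.png

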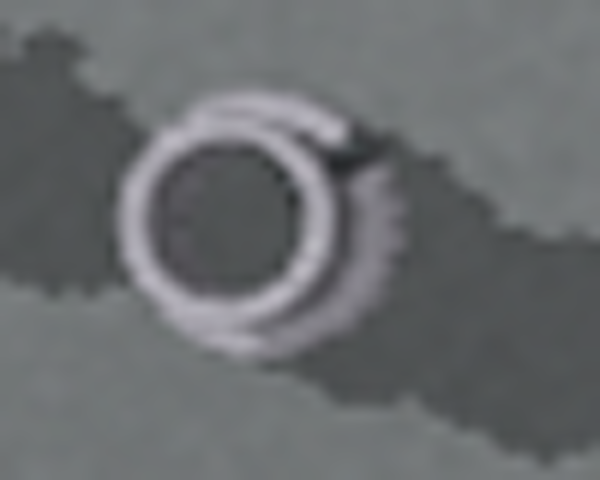

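Measured so far:
- **Stand yaw:** about -25.2°.
- **Shaft axis:** about (0.585,-0.004) by the top camera and (0.583,0.000) by the scene camera.
- **Flat:** faces world yaw 42°, so the joint angle is about 1.17 rad.
- **Pulley:** at (0.511,0.237), its screw pointing to about -59°. The screw is dark at t2 (350,155).

I'll check the screw numerically and plan the first move.

```bash
cat >> h.py <<'E'
from scipy.spatial.transform import Rotation as R
def pose():
    o=bot.get_obs();w,x,y,z=o['tool_rot'];r=R.from_quat([x,y,z,w]);return o,np.array(o['eef_pos']),r
def plan(target,yyaw=None):
    o,p,r=pose();M=r.as_matrix();yy=np.degrees(np.arctan2(M[1,1],M[0,1]))
    print('t',round(o['t'],2),'pos',p.round(4),'yyaw',yy.round(2),'zt',M[:,2].round(3),'F',np.round(o['contact_force'],1),'T',np.round(o['torque'],2),'w',round(o['gripper_width']*85,1))
    if target is not None: print('tool delta mm',(M.T@(np.array(target)-p)*1e3).round(1))
    if yyaw is not None: print('tool z turn',-((yyaw-yy+180)%360-180))
E
python3 - <<'E'
from h import *
plan([.584,-.0025,.26],42)
ax=np.array([.5111,.2365])
for u,v in((184.6,212.7),(183.6,212.9),(185.5,212)):
    q=ray_z('top',u,v,.029)[:2]-ax;print(q,np.hypot(*q),np.degrees(np.arctan2(q[1],q[0])))
im=np.load('topavg.npz')['im'].mean(2);print(im[205:222,176:194].round().astype(int))
E
```

```text
t 2.8 pos [ 0.1728 -0.6525  0.2313] yyaw -75.17 zt [ 0. -0. -1.] F [-0.3  1.   0.1] T [-0.02  0.01  0.  ] w 85.2
tool delta mm [ 563.9 -523.1  -28.7]
tool z turn -117.17209237922668
[ 0.01237123 -0.01923483] 0.022869761340439637 -57.25216660965434
[ 0.01189841 -0.01711201] 0.020842092334337006 -55.18814639447345
[ 0.01390637 -0.02111154] 0.025280117852726082 -56.62673031273392
[[120 119 118 119 120 122 122 121 122 123 122 121 121 121 121 121 120 119]
 [118 114 114 115 119 122 121 122 122 122 121 122 122 122 121 121 121 120]
 [140 131 124 124 118 115 119 124 126 123 120 120 121 122 122 120 119 119]
 [177 174 167 160 143 121 114 117 123 123 119 116 118 122 121 119 119 118]
 [162 170 170 173 178 167 137 115 112 118 120 117 120 122 121 119 119 119]
 [162 142 137 149 165 173 180 153  90  96 115 114 117 122 123 122 121 120]
 [162 173 161 119  90 138 171 143  74  68  79  79 100 121 124 123 123 122]
 [ 89 140 171 162 120  87  88  85  71  62  61  75  83 102 119 116 119 122]
 [ 80  71 132 175 164 114  54  44  48  62  85  91  82  83  82  81 104 124]
 [ 84  80  61 138 181 149  76  55  81 120 131 106  81  83  83  82  99 118]
 [ 83  81  77 100 154 162 110  81 117 136 124  98  84  84  84  84  83  99]
 [ 83  83  79  57 135 171 132  78 107 132 124 110  96  85  85  85  85  83]
 [ 82  82  83  69 127 171 145  76  94 121 129 121 106  83  84  84  84  83]
 [ 82  83  83  78 135 172 143  76  95 123 129 112  90  82  82  82  84  85]
 [ 84  85  83  80 142 175 139  75 102 128 129 120 101  81  82  83  85  85]
 [ 84  84  82  86 163 183 127  76 103 128 128 120 102  80  82  85  86  84]
 [ 83  82  77 123 167 161 111  82 107 131 127 100  79  80  81  83  85  85]]
```

```bash
python3 -m jog '[[[0,0,-20],[0,0,0],-1],[[47,-43.6,-1],[0,0,0],-1],[[47,-43.6,-1],[0,0,0],-1],[[47,-43.6,-1],[0,0,0],-1],[[47,-43.6,-1],[0,0,0],-1],[[47,-43.6,-1],[0,0,0],-1],[[47,-43.6,-1],[0,0,0],-1],[[47,-43.6,-1],[0,0,0],-1],[[47,-43.6,0],[0,0,0],-1],[[47,-43.6,0],[0,0,0],-1],[[47,-43.6,0],[0,0,0],-1],[[47,-43.6,0],[0,0,0],-1]]' 40
python3 -m jog '[[[0,0,0],[0,0,-10.5],-1],[[0,0,0],[0,0,-10.5],-1],[[0,0,0],[0,0,-10.5],-1],[[0,0,0],[0,0,-10.5],-1],[[0,0,0],[0,0,-10.5],-1],[[0,0,0],[0,0,-10.5],-1],[[0,0,0],[0,0,-10.5],-1],[[0,0,0],[0,0,-10.5],-1],[[0,0,0],[0,0,-10.5],-1],[[0,0,0],[0,0,-10.5],-1],[[0,0,0],[0,0,-10.5],-1]]'
python3 - <<'E'
from h import *
plan([.584,-.0025,.26],42)
for c in('top','scene'):
    im,d=bot.read_camera(c);save(c+'1.png',im);np.save(c+'1.npy',d)
E
```

```text
t: 4.3
eef_pos: [0.5413, -0.0701, 0.2585]
tool_rot: [0.0, 0.992, 0.129, 0.0]
contact_force: [0.5, -0.5, -0.2]
gripper_width: 0.995
t: 5.68
eef_pos: [0.5403, -0.0718, 0.2582]
tool_rot: [0.0, 0.417, 0.909, -0.0]
contact_force: [0.7, 1.7, -0.8]
gripper_width: 0.999
t 5.67 pos [ 0.5403 -0.0718  0.2582] yyaw 40.66 zt [ 0. -0. -1.] F [ 0.7  1.7 -0.8] T [ 0.05 -0.04 -0.02] w 84.9
tool delta mm [24.1 78.3 -1.8]
tool z turn -1.340573560758969
```

```bash
python3 -m jog '[[[12,39.2,-1],[0,0,0],-1],[[12,39.2,-1],[0,0,0],-1],[[0,0,0],[0,0,-1.3],-1],[[0,0,0],[0,0,0],-1]]'
python3 - <<'E'
from h import *
plan([.584,-.0025,.26],42)
for c in('top','scene'):
    im,d=bot.read_camera(c);save(c+'2.png',im);np.save(c+'2.npy',d)
    print(c,pix(c,pose()[1]))
E
```

```text
t: 6.28
eef_pos: [0.5843, -0.0031, 0.2599]
tool_rot: [-0.0, 0.411, 0.912, -0.0]
contact_force: [-0.2, -0.8, 0.4]
gripper_width: 1.0
t 6.28 pos [ 0.5843 -0.0031  0.2599] yyaw 41.49 zt [-0.001 -0.001 -1.   ] F [-0.2 -0.8  0.4] T [-0.04  0.01  0.04] w 85.0
tool delta mm [ 0.7  0.2 -0.1]
tool z turn -0.5074574543396579
top (np.float64(289.44414066135744), np.float64(176.29183129379606))
scene (np.float64(252.1999313206214), np.float64(163.8478040050441))
```

View pics/top2.png

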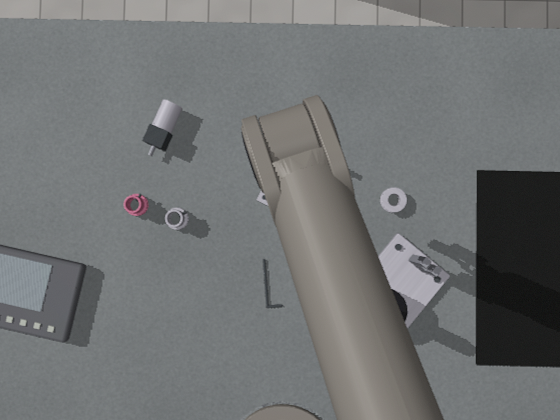

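View pics/scene2.png

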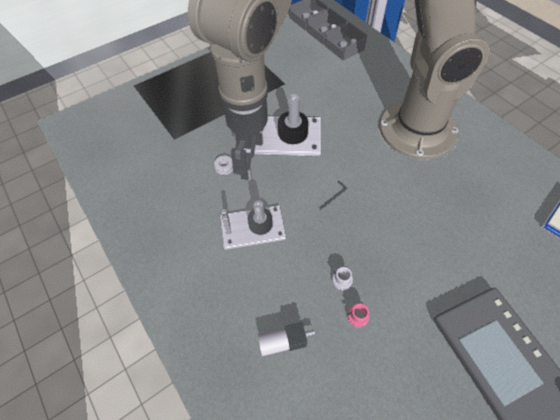

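```bash
python3 - <<'E'
from h import *
o,p,r=pose();M=r.as_matrix();im=cv2.cvtColor(cv2.imread('pics/scene2.png'),cv2.COLOR_BGR2RGB)
f=8;c=cv2.resize(im[100:190,205:285],None,fx=f,fy=f,interpolation=cv2.INTER_CUBIC)[:,:]
for s in(-1,1):
  for y in (42.5,57):
    for x in(-11,11):
      for z in (-13,-35):
        u,v=pix('scene',p+M@np.array([x,s*y,z])*1e-3);cv2.circle(c,(int((u+.5-205)*f),int((v+.5-100)*f)),3,(255,0,0) if z==-13 else (0,255,0),-1)
c=c[160:700];save('s3.png',c)
E
```

```text
(no output)
```

View pics/s3.png

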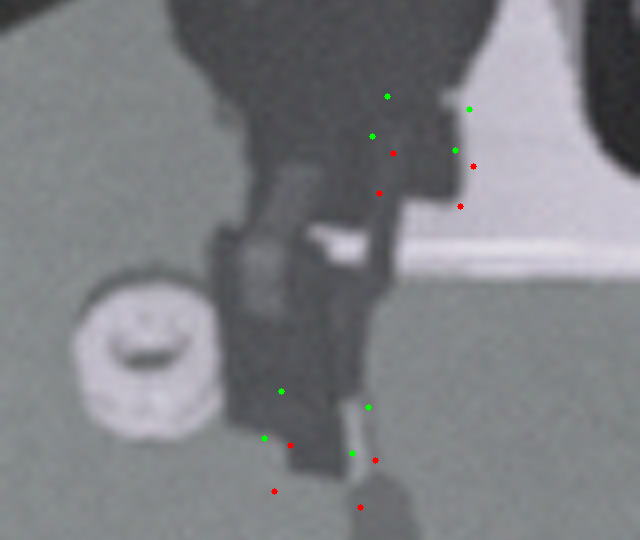

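```bash
python3 -m jog '[[[0,0,0],[0,0,0],1],[[0,0,0],[0,0,0],1],[[0,0,0],[0,0,0],1],[[0,0,0],[0,0,0],1],[[0,0,0],[0,0,0],1],[[0,0,0],[0,0,0],1]]'
python3 - <<'E'
from h import *
o,p,r=pose();M=r.as_matrix();plan(None)
D=[]
for k in range(6):im,d=bot.read_camera('scene');D.append(np.where(d>0,d,np.nan))
d=np.nanmean(D,0);np.save('s4d.npy',d);save('scene4.png',im)
f=8;c=cv2.resize(im[100:190,205:285],None,fx=f,fy=f,interpolation=cv2.INTER_CUBIC)
for s in(-1,0,1):
    for x in(-11,11):
      for z in (0,-38):
        u,v=pix('scene',p+M@np.array([x,s*12,z])*1e-3);cv2.circle(c,(int((u+.5-205)*f),int((v+.5-100)*f)),3,(255,0,0) if z==0 else (0,255,0),-1)
save('s4.png',c[160:700])
P=cloud('scene',d,215,275,130,185);q=(P-p)@M*1e3;k=(q[:,2]>-45)&(q[:,2]<10)&(abs(q[:,0])<40)&(abs(q[:,1])<70)
q=q[k]
for lo in range(-45,10,5):
    s=q[(q[:,2]>=lo)&(q[:,2]<lo+5)]
    if len(s):print(lo,len(s),s.min(0).round(1),s.max(0).round(1))
E
```

```text
t: 7.12
eef_pos: [0.5846, -0.0025, 0.2601]
tool_rot: [-0.0, 0.41, 0.912, 0.0]
contact_force: [-0.7, 0.0, 0.1]
gripper_width: -0.002
t 7.12 pos [ 0.5846 -0.0025  0.2601] yyaw 41.63 zt [-0.  0. -1.] F [-0.7  0.   0.1] T [0.02 0.04 0.  ] w -0.2
-45 5 [ 12.8  -9.1 -44.9] [ 14.8   9.2 -40.2]
-40 2 [ 10.8  -6.6 -37.7] [ 11.4  -4.3 -37.4]
-35 6 [  9.5   0.1 -34.4] [ 12.2   6.4 -30.6]
-30 6 [  8.   -6.8 -28. ] [ 12.1  10.  -25.3]
-25 18 [ -3.9  -5.3 -24.2] [ 12.3  13.8 -20.5]
-20 15 [ -4.7  -4.  -19.1] [ 12.3  13.7 -15.4]
-15 19 [ -8.6  -3.3 -14.5] [ 12.1  13.4 -10.5]
-10 10 [-9.3 -1.4 -9.3] [12.3 11.6 -5.1]
-5 3 [ 7.2  5.6 -4.2] [ 9.2  6.2 -0.5]
```

View pics/s4.png

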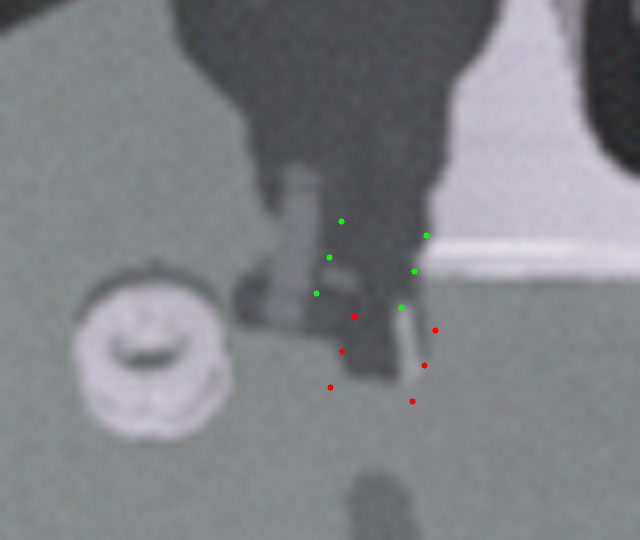

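```bash
python3 -m jog '[[[0.8,0.7,0],[0,0,-0.4],-1],[[0,0,10],[0,0,0],-1],[[0,0,20],[0,0,0],-1],[[0,0,20],[0,0,0],-1],[[0,0,20],[0,0,0],-1],[[0,0,30],[0,0,0],-1],[[0,0,30],[0,0,0],-1],[[0,0,30],[0,0,0],-1],[[0,0,20],[0,0,0],-1],[[0,0,10],[0,0,0],-1],[[0,0,0],[0,0,0],-1]]' 
python3 - <<'E'
from h import *
plan([.5845,-.0015,.070],42)
im,d=bot.read_camera('scene');save('s5.png',cv2.resize(im[100:250,180:330],None,fx=4,fy=4,interpolation=cv2.INTER_CUBIC))
E
```

```text
t: 8.8
eef_pos: [0.5844, -0.0014, 0.0697]
tool_rot: [-0.0, 0.406, 0.914, -0.0]
contact_force: [-0.2, -0.4, -0.1]
gripper_width: 1.002
t 8.8 pos [ 0.5844 -0.0014  0.0697] yyaw 42.04 zt [-0.001  0.    -1.   ] F [-0.2 -0.4 -0.1] T [-0.  0. -0.] w 85.2
tool delta mm [-0.1  0.  -0.3]
tool z turn 0.03511164273544409
```

View pics/s5.png

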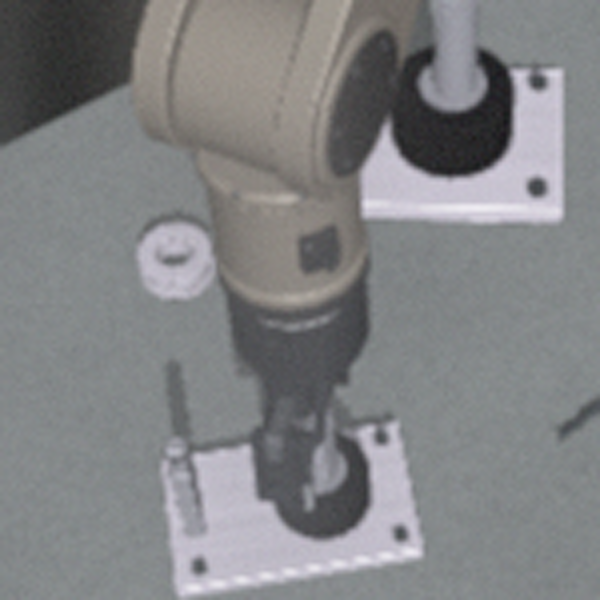

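```bash
python3 -m jog '[[[0,0,0],[0,0,0],1],[[0,0,0],[0,0,0],1],[[0,0,0],[0,0,0],1],[[0,0,0],[0,0,0],1],[[0,0,0],[0,0,0],1],[[0,0,0],[0,0,0],1]]' 30
python3 - <<'E'
from h import *
plan(None,42);o,p,r=pose();print('tool F',r.inv().apply(o['contact_force']).round(1),r.inv().apply(o['torque']).round(2))
E
```

```text
t: 9.6
eef_pos: [0.5835, -0.0028, 0.0704]
tool_rot: [-0.001, 0.407, 0.913, -0.001]
contact_force: [-5.2, -2.9, 6.0]
gripper_width: 0.227
t 9.6 pos [ 0.5835 -0.0028  0.0704] yyaw 41.98 zt [-0.002 -0.002 -1.   ] F [-5.2 -2.9  6. ] T [-0.46  0.92  0.02] w 19.3
tool z turn -0.016106977364870545
tool F [ 1.4 -5.8 -6. ] [ 0.99  0.27 -0.02]
```

Width is about 20 mm, so a pad is flat on the flat (it would read 24 mm otherwise). Before turning, I'll refine the stand yaw from the averaged pictures.

```bash
python3 - <<'E'
from h import *
from scipy.ndimage import map_coordinates
for cam,im,C in(('top',np.load('topavg.npz')['im'],[(289,135.4),(330,155.6),(298,220.4),(257.4,199.6)]),('scene',np.load('s24.npz')['im'],None)):
    g=im.mean(2)
    if C is None: C=[pix('scene',w) for w in ([.6971-.002,-.002+.005,.012],[.6548-.002,-.092+.005,.012],[.5125-.002,-.0254+.005,.012],[.5557-.002,.0635+.005,.012])]
    C=np.array(C)
    for i in range(4):
        a,b=C[i],C[(i+1)%4];t=(b-a)/np.linalg.norm(b-a);n=np.array([-t[1],t[0]]);pts=[]
        for s in np.linspace(.1,.9,60):
            c=a+(b-a)*s;k=np.linspace(-5,5,101);prof=map_coordinates(g,[c[1]+k*n[1],c[0]+k*n[0]],order=1)
            gr=np.gradient(np.convolve(prof,np.ones(7)/7,'same'))[6:-6];kk=k[6:-6];j=np.argmax(gr)
            if gr[j]>1.0: pts.append(ray_z(cam,*(c+n*kk[j]),.012)[:2])
        pts=np.array(pts,dtype=np.float32)
        if len(pts)<15: print(cam,i,len(pts));continue
        vx,vy,x0,y0=cv2.fitLine(pts,cv2.DIST_HUBER,0,.001,.001).ravel();a_=np.degrees(np.arctan2(vy,vx))
        res=np.abs((pts-[x0,y0])@[-vy,vx]);print(cam,i,len(pts),'ang mod90',round(((a_+45)%90-45).item(),2),'res',np.median(res)*1e3,'pt',x0,y0)
E
```

```text
top 0 57 ang mod90 -25.56 res 0.2917496 pt 0.6775068 -0.047196615
top 1 60 ang mod90 -25.42 res 0.23598012 pt 0.58580005 -0.0577352
top 2 60 ang mod90 -25.28 res 0.16563474 pt 0.52973986 0.011580273
top 3 60 ang mod90 -25.26 res 0.17584418 pt 0.6356616 0.029444763
scene 0 60 ang mod90 -24.83 res 0.7203163 pt 0.6806414 -0.034684815
scene 1 48 ang mod90 -24.89 res 0.7235464 pt 0.5737301 -0.050799534
scene 2 60 ang mod90 -25.84 res 0.4875034 pt 0.53423667 0.029048325
scene 3 60 ang mod90 -26.57 res 1.3298563 pt 0.63121504 0.037432436
```

```bash
python3 -m jog '[[[0,-1.5,0],[0,0,0],1],[[0.33,0.03,0],[0,0,9.6],1],[[0.33,0.03,0],[0,0,9.6],1],[[0.33,0.03,0],[0,0,9.6],1],[[0.33,0.03,0],[0,0,9.6],1],[[0.33,0.03,0],[0,0,9.6],1],[[0.33,0.03,0],[0,0,9.6],1],[[0.33,0.03,0],[0,0,9.6],1],[[0,0,0],[0,0,0],1],[[0,0,0],[0,0,0],1]]'
python3 - <<'E'
from h import *
plan(None,-25.4);o,p,r=pose();print('tool F',r.inv().apply(o['contact_force']).round(1),r.inv().apply(o['torque']).round(2))
E
```

```text
t: 10.85
eef_pos: [0.5824, -0.0007, 0.0704]
tool_rot: [-0.0, 0.844, 0.536, -0.001]
contact_force: [-3.9, -1.9, 7.2]
gripper_width: 0.228
t 10.85 pos [ 0.5824 -0.0007  0.0704] yyaw -25.16 zt [-0.001 -0.001 -1.   ] F [-3.9 -1.9  7.2] T [-0.26  0.81 -0.04] w 19.4
tool z turn 0.2405038591454911
tool F [-3.4 -2.8 -7.2] [ 0.63 -0.58  0.04]
```

```bash
python3 -m jog '[[[0.5,-0.5,0],[0,0,0.4],1],[[0,0,0],[0,0,0],1]]'; python3 -c "
from h import *
plan(None,-25.4)"
python3 -m jog '[[[0,0,0],[0,0,0],-1],[[0,0,0],[0,0,0],-1],[[0,0,0],[0,0,0],-1],[[0,0,0],[0,0,0],-1],[[0,0,-10],[0,0,0],-1],[[0,0,-30],[0,0,0],-1],[[0,0,-50],[0,0,0],-1],[[0,0,-50],[0,0,0],-1],[[0,0,-50],[0,0,0],-1],[[0,0,0],[0,0,0],-1]]'
python3 - <<'E'
from h import *
plan([.510,.238,.25],33)
E
```

```text
t: 11.1
eef_pos: [0.5824, -0.0006, 0.0704]
tool_rot: [0.0, 0.846, 0.533, -0.001]
contact_force: [-4.0, -2.5, 6.1]
gripper_width: 0.228
t 11.1 pos [ 0.5824 -0.0006  0.0704] yyaw -25.58 zt [-0.001 -0.001 -1.   ] F [-4.  -2.5  6.1] T [-0.46  0.74  0.05] w 19.4
tool z turn -0.17569816627295154
t: 12.35
eef_pos: [0.5855, 0.0009, 0.2656]
tool_rot: [0.002, 0.846, 0.533, 0.004]
contact_force: [0.4, 0.6, -1.3]
gripper_width: 1.0
t 12.35 pos [0.5855 0.0009 0.2656] yyaw -25.57 zt [ 0.009  0.    -1.   ] F [ 0.4  0.6 -1.3] T [ 0.03 -0.02  0.02] w 85.0
tool delta mm [ 181.2 -170.6   15. ]
tool z turn -58.57393093733609
```

```bash
python3 -m jog '[[[45.7,-42.8,0],[0,0,0],-1],[[45.7,-42.8,0],[0,0,0],-1],[[45.7,-42.8,0],[0,0,0],-1],[[45.7,-42.8,0],[0,0,0],-1],[[0,0,0],[0,0,-9.8],-1],[[0,0,0],[0,0,-9.8],-1],[[0,0,0],[0,0,-9.8],-1],[[0,0,0],[0,0,-9.8],-1],[[0,0,0],[0,0,-9.8],-1],[[0,0,0],[0,0,-9.8],-1],[[0,0,0],[0,0,0],-1]]'
python3 - <<'E'
from h import *
plan([.5104,.2399,.019],33)
D=[];I=[]
for k in range(16):
    im,d=bot.read_camera('scene');D.append(np.where(d>0,d,np.nan));I.append(im.astype(float))
d=np.nanmean(D,0);np.savez('s16b.npz',d=d,im=np.mean(I,0));im=np.mean(I,0)
save('s6.png',im.astype(np.uint8));save('s6c.png',cv2.resize(im[195:255,215:295].astype(np.uint8),None,fx=10,fy=10,interpolation=cv2.INTER_CUBIC))
# shaft
ax=np.array([.583,.0]);o=[]
for v in range(195,230):
    for u in range(245,275):
        p=world('scene',u,v,d[v,u]);q=(p[:2]-ax)*1e3
        if .060<p[2]<.104 and np.hypot(*q)<20:o.append((*q,u))
o=np.array(o);print(len(o))
for u in range(250,268):
    s=o[o[:,2]==u]
    if len(s):print(u,len(s),s[:,:2].mean(0).round(1))
from scipy.optimize import least_squares
best=[]
for th in range(-80,40,3):
    t=np.radians(th);n=np.array([np.cos(t),np.sin(t)])
    f=least_squares(lambda c:np.maximum(np.hypot(*(o[:,:2]-c).T)-12,(o[:,:2]-c)@n-8),[0,0],loss='soft_l1');best.append((round(f.cost,2),th,f.x.round(2)))
for b in sorted(best,key=lambda x:x[0])[:8]:print(b)
im,d=bot.read_camera('top');save('t6.png',im);np.save('t6.npy',d)
E
```

```text
t: 13.72
eef_pos: [0.5071, 0.2383, 0.2595]
tool_rot: [-0.0, 0.476, 0.879, -0.0]
contact_force: [-0.6, 0.4, 0.2]
gripper_width: 1.0
t 13.72 pos [0.5071 0.2383 0.2595] yyaw 33.14 zt [-0.001 -0.    -1.   ] F [-0.6  0.4  0.2] T [ 0.01  0.07 -0.04] w 85.0
tool delta mm [ -0.6   3.9 240.5]
tool z turn 0.1413812658682616
77
256 4 [ 8.9 -0.3]
257 9 [10.3  6.1]
258 9 [8.9 8. ]
259 9 [7.  9.6]
260 10 [ 4.8 10.8]
261 10 [ 2.3 11.5]
262 10 [-0.6 11.7]
263 11 [-4.1 10.8]
264 5 [-7.9  8.4]
(np.float64(1.48), -23, array([ 0.25, -0.28]))
(np.float64(1.7), -26, array([ 0.2 , -0.27]))
(np.float64(1.82), -20, array([ 0.32, -0.3 ]))
(np.float64(1.94), -29, array([ 0.2 , -0.29]))
(np.float64(2.21), -32, array([ 0.2 , -0.29]))
(np.float64(2.59), -35, array([ 0.2 , -0.29]))
(np.float64(2.78), -17, array([ 0.4 , -0.32]))
(np.float64(3.04), -38, array([ 0.2 , -0.29]))
```

View pics/s6.png

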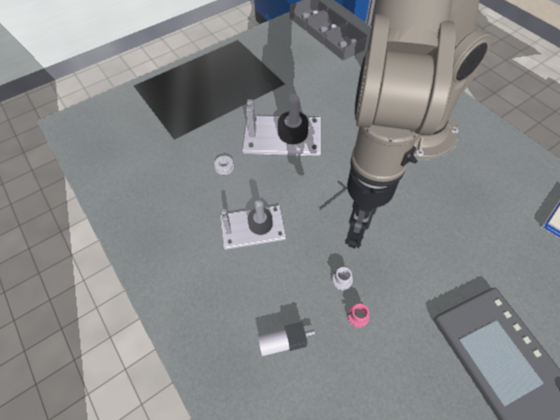

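View pics/s6c.png

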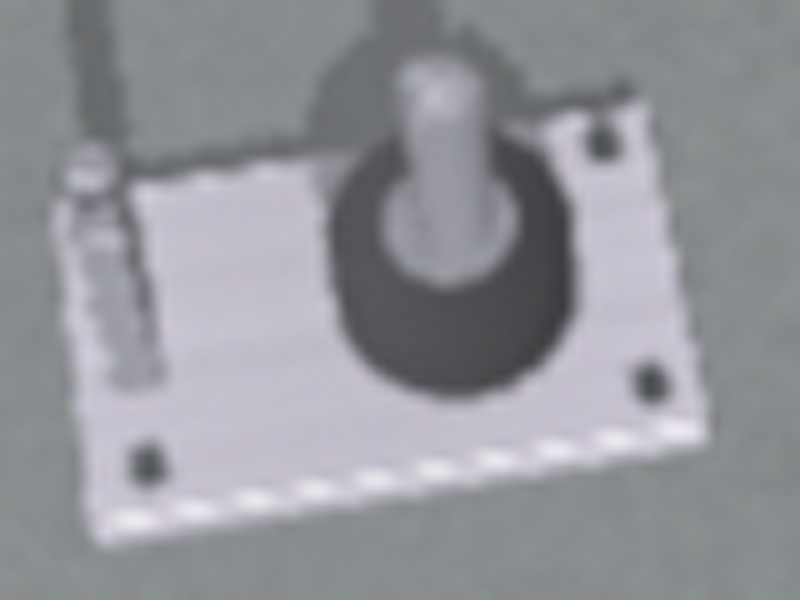

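View pics/t6.png

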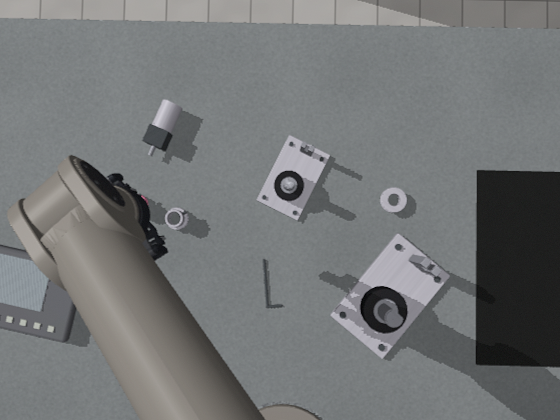

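```bash
python3 -m jog '[[[-0.6,3.9,40],[0,0,0.1],-1],[[0,0,40],[0,0,0],-1],[[0,0,40],[0,0,0],-1],[[0,0,30],[0,0,0],-1],[[0,0,10],[0,0,0],-1],[[0,0,0],[0,0,0],-1]]'
python3 - <<'E'
from h import *
plan([.5104,.2399,.019],33)
im,d=bot.read_camera('scene');save('s7.png',cv2.resize(im[190:320,290:410],None,fx=4.5,fy=4.5,interpolation=cv2.INTER_CUBIC))
E
```

```text
t: 15.32
eef_pos: [0.5111, 0.2404, 0.1002]
tool_rot: [-0.0, 0.476, 0.879, -0.0]
contact_force: [0.3, 0.1, 0.8]
gripper_width: 0.998
t 15.32 pos [0.5111 0.2404 0.1002] yyaw 33.13 zt [-0. -0. -1.] F [0.3 0.1 0.8] T [ 0.03 -0.02  0.01] w 84.8
tool delta mm [-0.1 -0.9 81.2]
tool z turn 0.12863649468943095
```

View pics/s7.png

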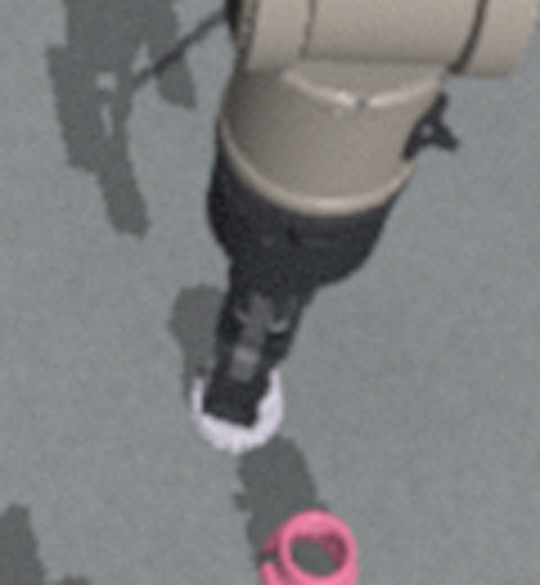

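```bash
python3 -m jog '[[[-0.1,-0.9,30],[0,0,0.1],-1],[[0,0,30],[0,0,0],-1],[[0,0,15],[0,0,0],-1],[[0,0,6],[0,0,0],-1],[[0,0,0],[0,0,0],-1]]'
python3 -c "
from h import *
plan([.5104,.2399,.019],33)"
python3 -m jog '[[[0,0,0],[0,0,0],1],[[0,0,0],[0,0,0],1],[[0,0,0],[0,0,0],1],[[0,0,0],[0,0,0],1],[[0,0,0],[0,0,0],1]]' 50
python3 -c "
from h import *
plan([.5104,.2399,.019],33)"
```

```text
t: 16.0
eef_pos: [0.5109, 0.2401, 0.0198]
tool_rot: [0.0, 0.477, 0.879, 0.0]
contact_force: [0.2, -0.2, 0.2]
gripper_width: 0.999
t 16.0 pos [0.5109 0.2401 0.0198] yyaw 33.03 zt [ 0.001  0.    -1.   ] F [ 0.2 -0.2  0.2] T [ 0.02  0.06 -0.01] w 84.9
tool delta mm [ 0.1 -0.5  0.8]
tool z turn 0.026306516609281516
t: 16.62
eef_pos: [0.5109, 0.24, 0.0198]
tool_rot: [0.0, 0.477, 0.879, 0.0]
contact_force: [-0.5, -0.3, 6.2]
gripper_width: 0.413
t 16.62 pos [0.5109 0.24   0.0198] yyaw 33.02 zt [ 0.001  0.    -1.   ] F [-0.5 -0.3  6.2] T [-0.14  0.11 -0.03] w 35.1
tool delta mm [ 0.2 -0.5  0.8]
tool z turn 0.024710855955362376
```

```bash
python3 -m jog '[[[0,0,-15],[0,0,0],1],[[0,0,-35],[0,0,0],1],[[0,0,-45],[0,0,0],1],[[0,0,-45],[0,0,0],1],[[0,0,0],[0,0,0],1]]'
python3 - <<'E'
from h import *
plan([.5845,-.0009,.155],64.6)
for c in('scene','top'):
    im,d=bot.read_camera(c);save(c+'8.png',im);np.save(c+'8.npy',d)
    if c=='scene':save('s8.png',cv2.resize(im[170:310,290:410],None,fx=5,fy=5,interpolation=cv2.INTER_CUBIC)[:600])
E
```

```text
t: 17.25
eef_pos: [0.5122, 0.2412, 0.1632]
tool_rot: [0.002, 0.477, 0.879, 0.003]
contact_force: [0.4, -0.6, -1.6]
gripper_width: 0.412
t 17.25 pos [0.5122 0.2412 0.1632] yyaw 33.03 zt [ 0.006  0.003 -1.   ] F [ 0.4 -0.6 -1.6] T [ 0.02 -0.02 -0.01] w 35.0
tool delta mm [-242.4  -71.4    8. ]
tool z turn -31.570971130595012
```

View pics/s8.png

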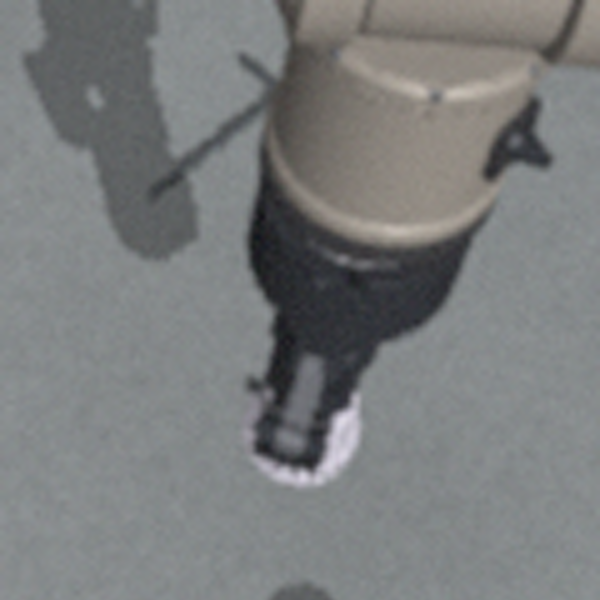

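```bash
python3 -m jog '[[[-48.5,-14.3,0],[0,0,0],1],[[-48.5,-14.3,0],[0,0,0],1],[[-48.5,-14.3,0],[0,0,0],1],[[-48.5,-14.3,0],[0,0,0],1],[[-48.5,-14.3,0],[0,0,0],1],[[0,0,0],[0,0,-10.5],1],[[0,0,0],[0,0,-10.5],1],[[0,0,0],[0,0,-10.5],1],[[0,0,0],[0,0,0],1],[[0,0,0],[0,0,0],1]]'
python3 - <<'E'
from h import *
plan([.5845,-.0009,.155],64.6)
D=[];I=[]
for k in range(16):
    im,d=bot.read_camera('scene');D.append(np.where(d>0,d,np.nan));I.append(im.astype(float))
d=np.nanmean(D,0);im=np.mean(I,0);np.savez('s9.npz',d=d,im=im)
save('s9.png',cv2.resize(im[150:240,210:300].astype(np.uint8),None,fx=6.6,fy=6.6,interpolation=cv2.INTER_CUBIC))
plan([.5845,-.0009,.155],64.6)
E
```

```text
t: 18.6
eef_pos: [0.5819, -0.0027, 0.1582]
tool_rot: [-0.001, 0.222, 0.975, -0.0]
contact_force: [0.8, -0.2, -2.2]
gripper_width: 0.414
t 18.6 pos [ 0.5819 -0.0027  0.1582] yyaw 64.33 zt [-0.002  0.    -1.   ] F [ 0.8 -0.2 -2.2] T [-0.02 -0.02 -0.05] w 35.2
tool delta mm [-1.5  2.7  3.1]
tool z turn -0.2719411560214553
t 19.4 pos [ 0.5826 -0.0025  0.1591] yyaw 64.52 zt [ 0. -0. -1.] F [-1.4  0.2 -1.7] T [ 0.03 -0.02 -0.01] w 34.9
tool delta mm [-1.   2.3  4.1]
tool z turn -0.07533112416916765
```

View pics/s9.png

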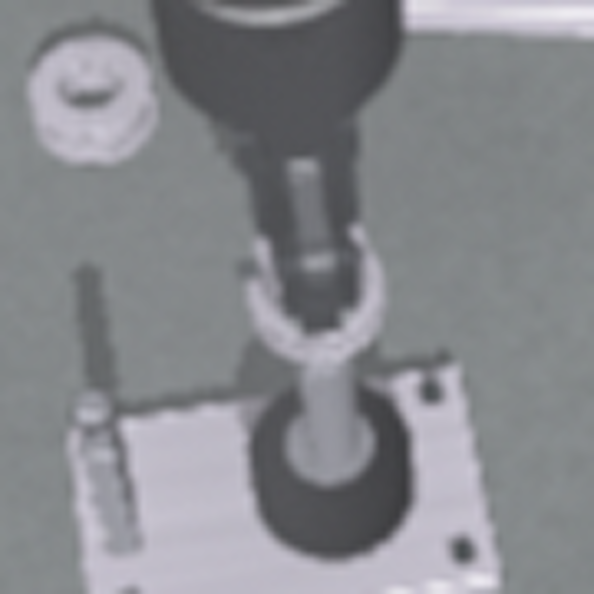

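```bash
python3 - <<'E'
from h import *
from scipy.optimize import least_squares
z=np.load('s9.npz');d=z['d'];o,p,r=pose();M=r.as_matrix()
b=np.array([.0015,-.0014,0])  # scene bias
im=z['im']
P=[];px=[]
for v in range(180,212):
    for u in range(240,275):
        w=world('scene',u,v,d[v,u])+b
        if im[v,u].mean()>140 and .13<w[2]<.17 and np.hypot(*(w[:2]-p[:2]))<.04: P.append(w);px.append((u,v))
P=np.array(P);print(len(P),P.min(0).round(4),P.max(0).round(4))
print('z hist',np.histogram(P[:,2],bins=np.arange(.13,.172,.004)))
s=P[P[:,2]<.150]
f=least_squares(lambda c:np.hypot(*(s[:,:2]-c).T)-.024,p[:2],loss='soft_l1',f_scale=.001);c=f.x
print(len(s),'centre',c.round(4),'rms',np.sqrt(np.mean(f.fun**2)),'offset tool',(M.T@np.array([*(c-p[:2]),0])*1e3).round(1))
f=least_squares(lambda c:np.hypot(*(s[:,:2]-c[:2]).T)-c[2],[*p[:2],.024],loss='soft_l1',f_scale=.001);print(f.x.round(4))
for u,v in((247.5,190.3),(248,191)):
    for zz in (.155,.168): 
        q=ray_z('scene',u,v,zz)[:2]+b[:2]-p[:2];print('screw',zz,np.hypot(*q),np.degrees(np.arctan2(q[1],q[0])))
print(im.mean(2)[185:200,243:262].round().astype(int))
print((d[185:197,243:262]*1000).round().astype(int))
w=world('scene',248,190,d[190,248]);print(w)
E
```

```text
131 [ 0.5601 -0.0157  0.1407] [0.6059 0.023  0.1684]
z hist (array([ 0,  0,  3, 23, 19, 17, 57,  3,  6,  3]), array([0.13 , 0.134, 0.138, 0.142, 0.146, 0.15 , 0.154, 0.158, 0.162,
       0.166, 0.17 ]))
45 centre [ 0.5814 -0.0038] rms 0.0009150113683381093 offset tool [ 0.6 -1.6 -0. ]
[ 0.5815 -0.0036  0.0238]
screw 0.155 0.02429546465737561 -50.01785184381362
screw 0.168 0.02215913242225499 -28.04174610118875
screw 0.155 0.022647283339406247 -45.94073886468718
screw 0.168 0.02130035219850686 -22.39888713886376
[[135 135 134 134 136 131 116  95  82  81  84  92 108 118 118 119 109  91
   84]
 [135 136 136 134 137 148 156 131  91  84  86  91 103 112 111 110 105  92
   82]
 [136 137 137 135 138 155 176 156 102  85  86  88  98 108 108 109 108  99
   87]
 [136 137 137 136 136 149 172 160 108  85  87  89 103 120 125 130 133 120
  100]
 [135 136 131 123 120 128 160 162 116  94  94  98 116 143 156 155 150 129
  100]
 [135 136 127 113 110 116 142 155 126  97  97  99 112 137 148 143 136 118
   92]
 [137 137 130 117 115 122 133 147 132  98  92  91  96 107 113 111 108  99
   86]
 [137 137 134 12
[... 1171 characters left out ...]
879  877  786  782  782  782  784
   784  784  784  785  785]
 [1095 1095 1095 1031  890  891  891  884  879  876  784  783  784  786
   785  786  787  788  790]
 [1093 1093 1094 1094 1093  905  906  888  883  878  786  787  789  791
   792  794  795  797  799]
 [1092 1092 1091 1092 1091  904  903  894  886  882  794  796  797  799
   805  804  805  805  807]
 [1090 1090 1089 1090 1090  903  903  900  891  838  803  805  806  807
   808  810  811  813  815]
 [1088 1089 1089 1089 1088  903  901  901  895  891  812  813  814  828
   830  829  830  830  831]
 [1087 1087 1086 1086 1086  905  900  900  900  894  832  821  823  831
   831  832  832  833  834]]
[ 0.60032884 -0.0095207   0.17127512]
```

```bash
python3 - <<'E'
from h import *
d=np.load('s9.npz')['d']
W=np.array([world('scene',u,v,d[v,u]) for v in (189,190,191) for u in(247,248)]+[world('scene',249,v,d[v,249]) for v in(189,190,191)])+[.0015,-.0014,0]
print(W.round(4))
c=np.array([.5815,-.0037])
for Q in(W[:6],W):
    q=Q.mean(0)[:2]-c;print(Q.mean(0).round(4),np.hypot(*q),np.degrees(np.arctan2(q[1],q[0])))
# surface ray method: screw axis point seen at z, visible surface is toward camera-> subtract 3mm along view
cam=np.array(info('scene')['world_from_camera'])[:3,3]
Q=W[:6].mean(0);v=(Q-cam)/np.linalg.norm(Q-cam);Q=Q+v*.0025;q=Q[:2]-c;print(Q.round(4),np.hypot(*q),np.degrees(np.arctan2(q[1],q[0])))
E
```

```text
[[ 0.6023 -0.0144  0.1716]
 [ 0.6004 -0.0131  0.1715]
 [ 0.6038 -0.012   0.1717]
 [ 0.6018 -0.0109  0.1713]
 [ 0.6047 -0.011   0.1697]
 [ 0.6026 -0.01    0.169 ]
 [ 0.5994 -0.01    0.1743]
 [ 0.5999 -0.0097  0.1711]
 [ 0.6008 -0.0086  0.1691]]
[ 0.6026 -0.0119  0.1708] 0.022636574381109303 -21.224163529293374
[ 0.6018 -0.0111  0.171 ] 0.02155591761482323 -20.00257131774805
[ 0.602  -0.0132  0.1688] 0.022575009847151394 -24.861787451560335
```

```bash
python3 -m jog '[[[-1.8,2.3,12],[0,0,0],1],[[0,0,10],[0,0,0],1],[[0,0,0],[0,0,0],1],[[0,0,0],[0,0,0],1],[[0,0,0],[0,0,0],1]]'
python3 -c "
from h import *
plan([.5852,-.0013,.1335],64.6)"
```

```text
t: 20.02
eef_pos: [0.5855, -0.0012, 0.1374]
tool_rot: [0.0, 0.22, 0.975, 0.0]
contact_force: [0.0, -0.1, -1.3]
gripper_width: 0.415
t 20.02 pos [ 0.5855 -0.0012  0.1374] yyaw 64.52 zt [ 0.001  0.    -1.   ] F [ 0.  -0.1 -1.3] T [-0.06  0.06 -0.  ] w 35.2
tool delta mm [ 0.2 -0.2  3.9]
tool z turn -0.07541547136378313
```

```bash
python3 -m jog '[[[0,0,5],[0,0,0],1],[[0,0,5],[0,0,0],1],[[0,0,5],[0,0,0],1],[[0,0,5],[0,0,0],1],[[0,0,0],[0,0,0],1],[[0,0,0],[0,0,0],1]]'
python3 -c "
from h import *
plan([.5852,-.0013,.0695],64.6)"
```

```text
t: 20.78
eef_pos: [0.5853, -0.0012, 0.1172]
tool_rot: [0.0, 0.22, 0.975, 0.0]
contact_force: [-0.1, 1.4, -2.0]
gripper_width: 0.42
t 20.77 pos [ 0.5853 -0.0012  0.1172] yyaw 64.53 zt [ 0.  0. -1.] F [-0.1  1.4 -2. ] T [0.06 0.03 0.05] w 35.7
tool delta mm [ 0.1 -0.2 47.7]
tool z turn -0.06995661833457234
```

Shaft end is in the bore (underside about 98 mm) with no lateral force. On down past the screw.

```bash
python3 -m jog '[[[0,0,5],[0,0,0],1],[[0,0,5],[0,0,0],1],[[0,0,4],[0,0,0],1],[[0,0,3],[0,0,0],1],[[0,0,3],[0,0,0],1],[[0,0,0],[0,0,0],1]]'
python3 -c "
from h import *
plan([.5852,-.0013,.0695],64.6)"
```

```text
t: 21.52
eef_pos: [0.5851, -0.0013, 0.0969]
tool_rot: [-0.0, 0.22, 0.975, -0.0]
contact_force: [-0.2, -0.1, -2.1]
gripper_width: 0.415
t 21.52 pos [ 0.5851 -0.0013  0.0969] yyaw 64.53 zt [-0. -0. -1.] F [-0.2 -0.1 -2.1] T [ 0.03 -0.01  0.02] w 35.3
tool delta mm [-0.1  0.  27.4]
tool z turn -0.07275386079834334
```

```bash
python3 -m jog '[[[0,0,5],[0,0,0],1],[[0,0,5],[0,0,0],1],[[0,0,5],[0,0,0],1],[[0,0,5],[0,0,0],1],[[0,0,3],[0,0,0],1],[[0,0,2],[0,0,0],1],[[0,0,0],[0,0,0],1],[[0,0,0],[0,0,0],1]]'
python3 -c "
from h import *
plan([.5852,-.0013,.0695],64.6)"
```

```text
t: 22.52
eef_pos: [0.5854, -0.0012, 0.0723]
tool_rot: [0.0, 0.22, 0.975, 0.0]
contact_force: [0.0, 0.0, -1.8]
gripper_width: 0.411
t 22.52 pos [ 0.5854 -0.0012  0.0723] yyaw 64.52 zt [ 0.  0. -1.] F [ 0.   0.  -1.8] T [0.02 0.   0.03] w 35.0
tool delta mm [ 0.1 -0.2  2.8]
tool z turn -0.07586963611151987
```

Now creep down to contact.

```bash
python3 -m jog '[[[0,0,1],[0,0,0],1],[[0,0,1],[0,0,0],1],[[0,0,0],[0,0,0],1],[[0,0,0],[0,0,0],1]]'
python3 -m jog '[[[0,0,1],[0,0,0],1],[[0,0,0],[0,0,0],1],[[0,0,0],[0,0,0],1]]'
python3 -m jog '[[[0,0,1],[0,0,0],1],[[0,0,0],[0,0,0],1],[[0,0,0],[0,0,0],1]]'
```

```text
t: 23.02
eef_pos: [0.5852, -0.0012, 0.0701]
tool_rot: [0.0, 0.22, 0.975, -0.0]
contact_force: [-0.5, -0.2, -1.8]
gripper_width: 0.415
t: 23.4
eef_pos: [0.5854, -0.0012, 0.0698]
tool_rot: [0.0, 0.221, 0.975, -0.0]
contact_force: [-1.9, -0.2, 5.6]
gripper_width: 0.416
t: 23.78
eef_pos: [0.5855, -0.0012, 0.0697]
tool_rot: [0.0, 0.221, 0.975, -0.0]
contact_force: [-5.4, -1.0, 15.1]
gripper_width: 0.412
```

```bash
python3 -m jog '[[[0,0,-1.7],[0,0,0],1],[[0,0,0],[0,0,0],1],[[0,0,0],[0,0,0],1]]'
python3 -c "
from h import *
plan([.5852,-.0013,.0698],64.6)"
python3 -m jog '[[[1,0,0],[0,0,0],1],[[0,0,0],[0,0,0],1],[[0,0,0],[0,0,0],1]]'
python3 - <<'E'
from h import *
plan([.5852,-.0013,.0698],64.6);o,p,r=pose();print('tool F',r.inv().apply(o['contact_force']).round(1),r.inv().apply(o['torque']).round(2))
E
```

```text
t: 24.15
eef_pos: [0.5853, -0.0012, 0.0698]
tool_rot: [0.0, 0.22, 0.975, 0.0]
contact_force: [-0.6, -0.5, 2.0]
gripper_width: 0.417
t 24.15 pos [ 0.5853 -0.0012  0.0698] yyaw 64.53 zt [ 0.  0. -1.] F [-0.6 -0.5  2. ] T [-0.03  0.08 -0.03] w 35.5
tool delta mm [ 0.1 -0.1  0. ]
tool z turn -0.0743269105500417
t: 24.52
eef_pos: [0.5844, -0.0008, 0.0698]
tool_rot: [0.0, 0.22, 0.975, 0.0]
contact_force: [-0.2, -0.3, 1.5]
gripper_width: 0.418
t 24.52 pos [ 0.5844 -0.0008  0.0698] yyaw 64.53 zt [ 0.  0. -1.] F [-0.2 -0.3  1.5] T [-0.06 -0.17 -0.05] w 35.5
tool delta mm [-0.9 -0.1  0. ]
tool z turn -0.07337112465086193
tool F [ 0.  -0.3 -1.5] [-0.02 -0.18  0.05]
```

```bash
python3 -m jog '[[[0.7,0,-0.2],[0,0,0],1],[[0,0,0],[0,0,0],1],[[0,0,0],[0,0,0],1]]'
python3 -c "
from h import *
o,p,r=pose();print('tool F',r.inv().apply(o['contact_force']).round(1),r.inv().apply(o['torque']).round(2))"
python3 -m jog '[[[0.7,0,0],[0,0,0],1],[[0,0,0],[0,0,0],1],[[0,0,0],[0,0,0],1]]'
python3 - <<'E'
from h import *
plan([.5852,-.0013,.0698],64.6);o,p,r=pose();print('tool F',r.inv().apply(o['contact_force']).round(1),r.inv().apply(o['torque']).round(2))
E
```

```text
t: 24.9
eef_pos: [0.5838, -0.0006, 0.0699]
tool_rot: [0.0, 0.221, 0.975, 0.0]
contact_force: [1.9, -0.3, -3.0]
gripper_width: 0.417
tool F [-1.8  0.6  3. ] [-0.1  -0.47 -0.01]
t: 25.28
eef_pos: [0.5838, -0.0007, 0.0701]
tool_rot: [0.001, 0.221, 0.975, 0.0]
contact_force: [4.2, -1.2, -4.7]
gripper_width: 0.418
t 25.27 pos [ 0.5838 -0.0007  0.0701] yyaw 64.5 zt [ 0.001 -0.    -1.   ] F [ 4.2 -1.2 -4.7] T [-0.35 -1.02  0.01] w 35.5
tool delta mm [-1.6  0.   0.3]
tool z turn -0.09830423992022475
tool F [-4.4  0.7  4.7] [-0.13 -1.07 -0.01]
```

```bash
python3 -m jog '[[[0.2,0,0.4],[0,0,0],1],[[0,0,0],[0,0,0],1],[[0,0,0],[0,0,0],1]]'
python3 - <<'E'
from h import *
plan([.5852,-.0013,.0698],64.6);o,p,r=pose();print('tool F',r.inv().apply(o['contact_force']).round(1),r.inv().apply(o['torque']).round(2))
D=[];I=[]
for k in range(10):
    im,d=bot.read_camera('scene');D.append(np.where(d>0,d,np.nan));I.append(im.astype(float))
d=np.nanmean(D,0);im=np.mean(I,0);np.savez('s10.npz',d=d,im=im)
save('s10.png',cv2.resize(im[170:245,215:295].astype(np.uint8),None,fx=7.5,fy=7.5,interpolation=cv2.INTER_CUBIC))
plan(None)
E
```

```text
t: 25.65
eef_pos: [0.5838, -0.0006, 0.07]
tool_rot: [0.001, 0.221, 0.975, -0.0]
contact_force: [5.2, -1.7, -1.9]
gripper_width: 0.413
t 25.65 pos [ 0.5838 -0.0006  0.07  ] yyaw 64.5 zt [ 0.002 -0.    -1.   ] F [ 5.2 -1.7 -1.9] T [-0.46 -1.01  0.01] w 35.1
tool delta mm [-1.6 -0.   0.2]
tool z turn -0.09882906602780395
tool F [-5.4  0.7  1.9] [-0.02 -1.11 -0.01]
t 26.15 pos [ 0.5838 -0.0006  0.07  ] yyaw 64.5 zt [ 0.002 -0.    -1.   ] F [ 4.2 -2.9 -2.2] T [-0.42 -1.01  0.05] w 35.5
```

View pics/s10.png

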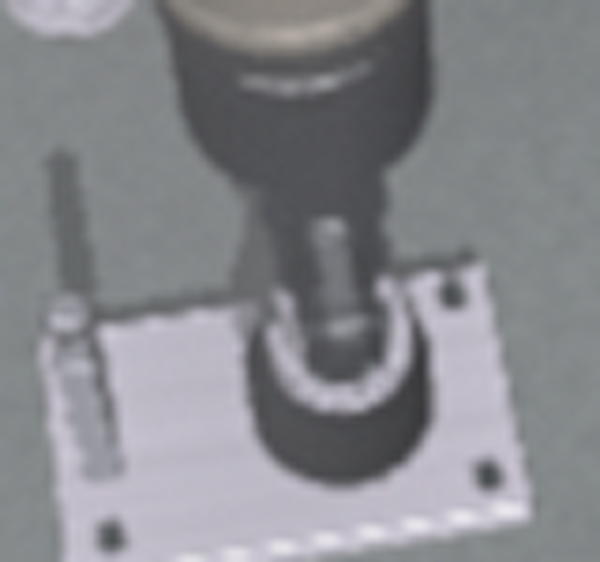

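```bash
python3 - <<'E'
from h import *
from scipy.optimize import least_squares
z=np.load('s10.npz');d=z['d'];im=z['im'].mean(2);o,p,r=pose()
P=np.array([world('scene',u,v,d[v,u]) for v in range(205,230) for u in range(245,276) if im[v,u]>130])
s=P[(P[:,2]>.053)&(P[:,2]<.064)&(np.hypot(*(P[:,:2]-p[:2]).T)<.032)]
f=least_squares(lambda c:np.hypot(*(s[:,:2]-c).T)-.024,p[:2],loss='soft_l1',f_scale=.001);c=f.x;print(len(s),c.round(4),np.sqrt(np.mean(f.fun**2)))
for v in range(203,214):
    print(v,[(int(im[v,u]),) + tuple((np.array([*(world('scene',u,v,d[v,u])[:2]-c),world('scene',u,v,d[v,u])[2]])*1e3).round().astype(int).tolist()) for u in range(247,254)])
E
```

```text
41 [ 5.812e-01 -3.000e-04] 0.0009074819882187463
203 [(109, -7, -82, 1), (107, -9, -80, 1), (107, -12, -79, 1), (106, -14, -77, 1), (97, -16, -76, 1), (87, 26, 15, 153), (85, 24, 16, 153)]
204 [(107, -5, -79, 1), (108, -7, -77, 2), (107, -10, -76, 1), (108, -12, -74, 1), (102, -14, -72, 2), (89, 26, 15, 150), (84, 24, 16, 149)]
205 [(107, -3, -76, 1), (107, -6, -75, 1), (108, -8, -74, 0), (109, -10, -72, 1), (102, -12, -70, 0), (90, 27, 16, 147), (83, 25, 17, 146)]
206 [(106, -2, -73, 2), (106, -4, -72, 1), (109, -6, -70, 1), (108, -8, -68, 2), (102, -11, -67, 1), (90, 28, 16, 143), (83, 26, 17, 143)]
207 [(106, 0, -71, 1), (107, -2, -69, 1), (107, -4, -68, 1), (107, -6, -66, 2), (105, -9, -65, 0), (94, 15, -11, 93), (84, 26, 18, 140)]
208 [(106, 2, -68, 1), (107, 0, -66, 2), (107, -3, -65, 1), (109, -5, -63, 1), (121, -7, -62, 1), (120, 16, -8, 92), (98, 27, 18, 136)]
209 [(108, 3, -66, 1), (108, 1, -64, 1), (109, -1, -63, 0), (110, -3, -60, 2), (133, -2, -52, 13), (154, 18, -7, 91), (137, 16, -4, 93)]
210 [(128, 8, -56, 13), (127, 6, -55, 13), (117, 4, -53, 13), (109, 2, -52, 13), (125, 9, -30, 48), (159, 18, -7, 86), (160, 18, -2, 93)]
211 [(142, 10, -53, 13), (139, 8, -52, 12), (123, 6, -50, 13), (106, 22, -9, 83), (112, 20, -8, 83), (148, 18, -7, 83), (156, 19, 0, 93)]
212 [(142, 12, -51, 13), (133, 9, -50, 12), (118, 8, -47, 14), (110, 24, -8, 81), (117, 22, -6, 82), (137, 20, -5, 81), (148, 19, 0, 88)]
213 [(139, 14, -48, 13), (125, 11, -47, 12), (105, 18, -26, 48), (122, 16, -24, 48), (151, 19, -12, 67), (152, 17, -10, 67), (146, 19, -1, 81)]
```

```bash
python3 -c "
from h import *
plan(None,64.6)
print(bot.hand_in())"
```

```text
t 26.15 pos [ 0.5838 -0.0006  0.07  ] yyaw 64.5 zt [ 0.002 -0.    -1.   ] F [ 4.2 -2.9 -2.2] T [-0.42 -1.01  0.05] w 35.5
tool z turn -0.10110026600577271
the job is handed in; nothing more can be done
None
```

I turned the shaft's flat to face the key guide and let go. The pulley is now fully down the shaft, still gripped and pulled gently away from the guide. I handed in at 26.2 s.

- **Shaft:** I gripped it at about 42° world yaw. The jaws read 19.3 mm, which fits the 20 mm across the flat. I turned it about 67.5°, to a grip yaw of -25.6° against a measured stand yaw of about -25.4°. A depth fit after release gave the flat at -23 to -26°.
- **Pulley:** I took the grey one, not the pink one. It slid down with no side force and met the shoulder at the height I expected. I then eased the push, leaving about 0.2 mm of hover.
- **Pull:** The screw's tip met the flat after about 1.5 mm, and the arm holds about 5 N there. The last picture puts the screw at about -24°, good to roughly 3°.
- **Disagreements:** The two cameras differed by about 5 mm, so I took the shaft's position from the two grips on it instead. The jaws read 35 mm on the 38 mm hub. I took that as a non-linear reading, since the pulley lifted and fitted normally.

I did not touch the idler ring, the hex key or the gearmotor.

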